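# Stack the slide cases away under their cover

## Robot

A 6-joint arm with a two-finger parallel gripper is mounted at the origin on the work surface. World frame = base frame: x ahead of the robot, y to its left, z up, the work surface at z = 0. Lengths are in mm, angles in rad, forces in N, time in s.
With the tool pointing down it reaches from about 400 to 825 mm from the base axis. Payload 7 kg.
Tool frame: the origin (TCP) lies on the centre line of the jaws, within the pads' length; the fingertips stand 14 mm ahead of it and the grasp point (between the pads) lies 5 mm behind it (tips_ahead is the distance from the TCP to the fingertips, in mm); z points along the fingers, y is the line along which they close (so a half turn about z gives the same grasp; the last joint's range is limited). The gripper opens to 88 mm and grips with 3 to 60 N. Pads are 19 mm wide; open, the fingers measure 130 mm over their backs; the gripper's body (78 mm by 193 mm) begins 47 mm behind the grasp point.
Start: joints at [1.414, 0.359, 0.012, 0, -1.224, -0.288], TCP at [290.442, 609.293, 240.561] pointing down, gripper open.
Joint ranges: [-3.07, 3.07], [-1.43, 2.12], [-1.02, 1.25], [-3.03, 1.67], [-3.05, -0], [-3.03, 3.03]. Speed limits (rad/s): [2.39, 2.39, 3.01, 3.14, 3.14, 3.14].

## Interface

Orientations are given as a 3x3 rotation matrix whose columns are the frame's x, y, z axes.
In Python, from cell import get_state, capture, get_calibration, hand_in, tips_ahead gives the robot as it stands.
- The arm moves only by the tool servo_tool, never from a script. Its arguments are lists of equal length, an entry for each row: "travel": the shift along the tool's x, y, z in mm, a list of three; "twist": the turn, a rotation vector about the tool's x, y, z in degrees, a list of three; "claw": the finger opening in mm, from 0 to 87.6. In form: {"travel": [[tx, ty, tz], ...], "twist": [[ax, ay, az], ...], "claw": [claw, ...]}. A call has 1 to 10 rows; each row is the pose to reach, as a shift and turn from the pose commanded when the call began, along the tool's axes at that moment; what a row does not reach only later rows make up. A row lasts 1/12 s, in which the tool goes at most 41.7 mm and 7.16 degrees, less where a joint would pass 70% of its speed; a pose out of reach is approached as far as the arm can. A call with a gripper value outside its range is refused whole. The fingers move at their own pace and stop on an object; the grip force is fixed at half the most. Time passes only in rows, so rows that repeat a pose let the fingers close. It gives the time, the measured TCP pose, the force, the opening and the grip force at its end, in the units of the state.
- get_state(): the state, without advancing time (a new reading comes with each control period).
- capture(name): name is "scene" or "top" or "wrist"; returns the picture (420x560x3 uint8, blue, green, red); there is no depth.
- get_calibration(name): a dict with "fx", "fy", "cx", "cy" (pixels), "R" (3x3) and "t" (3): a world point X has camera coordinates R X + t; the wrist camera has in their place "T_tool_cam" (4x4, takes a point from camera to tool coordinates, whose origin is the TCP and whose axes are the flange's). Camera axes: x right, y down, z forward; pixel columns grow to the right and rows downward; lengths in mm; the calibration is good to about 2 mm. A picture is of the moment at which its call begins: read the wrist's pose just before it. get_calibration takes no time and is no camera call.
- hand_in(): hands the job in; it is judged then, once.
The state is a dict: "time_s": time; "joint_positions": joint angles; "joint_vel": joint speeds; "joint_torque": joint torques, N m; "tool_pos": TCP position; "ee_rot": TCP orientation; "contact_force": force on the tool from outside, world axes, zero at the start; "torque": the same for the moment, N m; "gripper_width": opening from 0.0 (shut) to 1.0 (fully open); "grasp_force": force on a finger pad.
Only numpy, scipy, OpenCV 4.12 (cv2) and the standard library are available. Lean on these libraries where they do the work, as an engineer would, in place of code of your own. Each camera call takes 0.05 s, during which the arm holds its last target. There are 200 camera calls.

## Task

Put the slide cases away after the microscopy class: take the wooden cover off its board and set it aside, stack every case left out on the bench squarely in one column on that board, right side up, centred and lengthwise along the board, the large ones lowest, then the medium, the small ones on top, and when all are up lay the cover squarely on the column, again centred and lengthwise. The other board stays as it is with its bottle; leave everything else where it stands.

Things in the scene. Friction and masses are not known exactly. Their poses are not given: they have to be found in the camera images.
- case_l1_mid (a point): large closed slide case, plain grey plastic box with a dark seam and a steel clasp on one short end, 120 mm long (its x axis) x 62 mm wide (y) x 38 mm high (z), flat top and underside, about 260 g; origin at its centre, half-way up. May be absent (None from the start)
- case_l2_mid (a point): large closed slide case, plain grey plastic box with a dark seam and a steel clasp on one short end, 120 mm long (its x axis) x 62 mm wide (y) x 38 mm high (z), flat top and underside, about 260 g; origin at its centre, half-way up. May be absent (None from the start)
- case_m1_mid (a point): medium closed slide case, plain grey plastic box with a dark seam and a steel clasp on one short end, 104 mm long (its x axis) x 54 mm wide (y) x 36 mm high (z), flat top and underside, about 200 g; origin at its centre, half-way up. May be absent (None from the start)
- case_m2_mid (a point): medium closed slide case, plain grey plastic box with a dark seam and a steel clasp on one short end, 104 mm long (its x axis) x 54 mm wide (y) x 36 mm high (z), flat top and underside, about 200 g; origin at its centre, half-way up. May be absent (None from the start)
- case_s1_mid (a point): small closed slide case, plain grey plastic box with a dark seam and a steel clasp on one short end, 88 mm long (its x axis) x 46 mm wide (y) x 34 mm high (z), flat top and underside, about 150 g; origin at its centre, half-way up. May be absent (None from the start)
- case_s2_mid (a point): small closed slide case, plain grey plastic box with a dark seam and a steel clasp on one short end, 88 mm long (its x axis) x 46 mm wide (y) x 34 mm high (z), flat top and underside, about 150 g; origin at its centre, half-way up. May be absent (None from the start)
- board_1_top (a point): one of two identical fixed pale wooden stacking boards, 180 mm long (x) x 100 mm wide (y) x 10 mm thick, lying on the bench; this point is the centre of its top face. At the start one of the two carries the cover, the other the amber bottle
- board_2_top (a point): one of two identical fixed pale wooden stacking boards, 180 mm long (x) x 100 mm wide (y) x 10 mm thick, lying on the bench; this point is the centre of its top face. At the start one of the two carries the cover, the other the amber bottle
- cover_mid (a point): loose wooden cover: a flat plate 140 mm long (x) x 76 mm wide (y) x 10 mm thick with an upright grip bar on top, along x, 70 mm long x 20 mm wide, from 10 to 44 mm above the plate's underside; about 200 g; origin at its centre, 22 mm above its underside
- bottle_mid (a point): amber glass bottle with a yellow cap, 56 mm across, 130 mm high, standing on the other board, not to be moved; origin half-way up
- dish_mid (a point): open shallow glass dish, 80 mm across, 16 mm high, standing among the cases, not to be moved; origin half-way up
Not all that is in view belongs to the job. Leave any green look-alike of the part that bears case_m2_mid alone. Leave any red look-alike of the part that bears case_l1_mid alone.

How it is judged (in metres and radians):
On the way, in this order (a step that is already met when the one before it is completed fails the run):
1. the cover is off its board, set aside (distance of cover_mid from where it was at the start of the episode above 0.12 m), for 0.2 s.
2. all cases stand in one column on the cover's board, larger ones lower (((horizontal distance between bottle_mid and board_2_top below 0.07 m and horizontal distance between each of case_l1_mid, case_l2_mid, case_m1_mid, case_m2_mid, case_s1_mid, case_s2_mid and board_1_top below 0.015 m and angle between the x axis of each of case_l1_mid, case_l2_mid, case_m1_mid, case_m2_mid, case_s1_mid, case_s2_mid and the x axis of board_1_top, either way round below 0.15 rad and angle between each of case_l1_mid, case_l2_mid, case_m1_mid, case_m2_mid, case_s1_mid, case_s2_mid's own z axis and vertical below 0.08 rad) or (horizontal distance between bottle_mid and board_1_top below 0.07 m and horizontal distance between each of case_l1_mid, case_l2_mid, case_m1_mid, case_m2_mid, case_s1_mid, case_s2_mid and board_2_top below 0.015 m and angle between the x axis of each of case_l1_mid, case_l2_mid, case_m1_mid, case_m2_mid, case_s1_mid, case_s2_mid and the x axis of board_2_top, either way round below 0.15 rad and angle between each of case_l1_mid, case_l2_mid, case_m1_mid, case_m2_mid, case_s1_mid, case_s2_mid's own z axis and vertical below 0.08 rad)) and z of each of case_m1_mid, case_m2_mid, case_s1_mid, case_s2_mid in the frame of case_l1_mid above 0.02 m and z of each of case_m1_mid, case_m2_mid, case_s1_mid, case_s2_mid in the frame of case_l2_mid above 0.02 m and z of each of case_s1_mid, case_s2_mid in the frame of case_m1_mid above 0.02 m and z of each of case_s1_mid, case_s2_mid in the frame of case_m2_mid above 0.02 m), for 0.3 s.
At the end, for the whole second after the job is handed in: One level column on the board without the bottle: every case present, then the cover on top, each centred within 15 mm and aligned within 0.15 rad with the board, tilt under 0.08 rad; no medium case below a large one, no small one below a medium or large; all released and at rest (((horizontal distance between bottle_mid and board_2_top below 0.07 m and horizontal distance between each of case_l1_mid, case_l2_mid, case_m1_mid, case_m2_mid, case_s1_mid, case_s2_mid, cover_mid and board_1_top below 0.015 m and angle between the x axis of each of case_l1_mid, case_l2_mid, case_m1_mid, case_m2_mid, case_s1_mid, case_s2_mid, cover_mid and the x axis of board_1_top, either way round below 0.15 rad and angle between each of case_l1_mid, case_l2_mid, case_m1_mid, case_m2_mid, case_s1_mid, case_s2_mid, cover_mid's own z axis and vertical below 0.08 rad) or (horizontal distance between bottle_mid and board_1_top below 0.07 m and horizontal distance between each of case_l1_mid, case_l2_mid, case_m1_mid, case_m2_mid, case_s1_mid, case_s2_mid, cover_mid and board_2_top below 0.015 m and angle between the x axis of each of case_l1_mid, case_l2_mid, case_m1_mid, case_m2_mid, case_s1_mid, case_s2_mid, cover_mid and the x axis of board_2_top, either way round below 0.15 rad and angle between each of case_l1_mid, case_l2_mid, case_m1_mid, case_m2_mid, case_s1_mid, case_s2_mid, cover_mid's own z axis and vertical below 0.08 rad)) and z of each of case_m1_mid, case_m2_mid, case_s1_mid, case_s2_mid, cover_mid in the frame of case_l1_mid above 0.02 m and z of each of case_m1_mid, case_m2_mid, case_s1_mid, case_s2_mid, cover_mid in the frame of case_l2_mid above 0.02 m and z of each of case_s1_mid, case_s2_mid, cover_mid in the frame of case_m1_mid above 0.02 m and z of each of case_s1_mid, case_s2_mid, cover_mid in the frame of case_m2_mid above 0.02 m and z of cover_mid in the frame of case_s1_mid above 0.02 m and z of cover_mid in the frame of case_s2_mid above 0.02 m); the robot touches nothing.
It fails at once if the amber bottle is knocked over or shifted more than 6 cm (distance of bottle_mid from where it was at the start of the episode above 0.06 m or angle between bottle_mid's own z axis and vertical above 0.6 rad).
It fails at once if the glass dish is knocked over or shifted more than 6 cm (distance of dish_mid from where it was at the start of the episode above 0.06 m or angle between dish_mid's own z axis and vertical above 0.6 rad).
Of case_l1, case_l2, case_m1, case_m2, case_s1, case_s2 only 4 to 5 are there at a start; the rules pass over those that are not, and their reading is None.
At some moment in a run one of cover may be knocked a few centimetres aside while the robot is not near it.
Once in a run the grip may slacken for a moment while it holds something.
It also fails if it takes over 210 s, if anything falls off the work surface, if the arm or the gripper's body presses on something with over 40 N, if the wrist force passes 120 N, or if a joint passes its speed limit or range.

## Working session

There is one attempt and no reset: what is moved stays moved. The work goes in short steps, Python scripts to look and compute and a tool call to move; the robot and the scene stay as the last step left them, time stands still between calls to the robot, and variables do not carry over. Pictures are saved under pics/ and viewed, at most 15 in all, crops included, and the job is handed in when it is done.

Besides the shell and the picture viewer there is one more tool, called by a JSON object that holds its "api" and its "payload", one argument or row to a line. servo_tool: Moves the arm, as the interface text tells. Its arguments: {"type":"object","properties":{"travel":{"type":"array"},"twist":{"type":"array"},"claw":{"type":"array"}},"required":["travel","twist","claw"]}

```bash
ls; mkdir -p pics; python3 - <<'E'
from cell import *
import cv2,numpy as np
np.set_printoptions(precision=3,suppress=True)
s=get_state();print(s['time_s'],s['tool_pos'],s['ee_rot'],s['gripper_width'],tips_ahead)
for n in ['top','scene']:
    cv2.imwrite(f'pics/{n}0.png',capture(n)); print(n,get_calibration(n))
print(get_calibration('wrist'))
E
```

```text
pics
0.0 [290.277 608.882 239.629] [[ 0.903 -0.43  -0.001]
 [-0.43  -0.903 -0.002]
 [ 0.     0.002 -1.   ]] 1.0038440591885216 14.0
top {'fx': 423.23089331299144, 'fy': 423.23089331299144, 'cx': 282.1659959190361, 'cy': 208.3661551868488, 'R': array([[-0.012, -1.   ,  0.003],
       [-0.972,  0.011, -0.233],
       [ 0.233, -0.005, -0.973]]), 't': array([  7.828, 488.702, 952.998])}
scene {'fx': 509.21606066310795, 'fy': 509.21606066310795, 'cx': 282.376214391975, 'cy': 219.31271155165723, 'R': array([[-0.551,  0.834,  0.003],
       [ 0.714,  0.474, -0.515],
       [-0.431, -0.281, -0.857]]), 't': array([ 243.504, -286.133, 1720.345])}
{'fx': 319.048934414187, 'fy': 319.048934414187, 'cx': 275.09364505255235, 'cy': 213.00220413572345, 'T_tool_cam': array([[  -0.   ,   -0.955,   -0.297,   81.111],
       [   1.   ,   -0.   ,    0.   ,    1.063],
       [  -0.   ,   -0.297,    0.955, -145.256],
       [   0.   ,    0.   ,    0.   ,    1.   ]])}
```

View pics/top0.png

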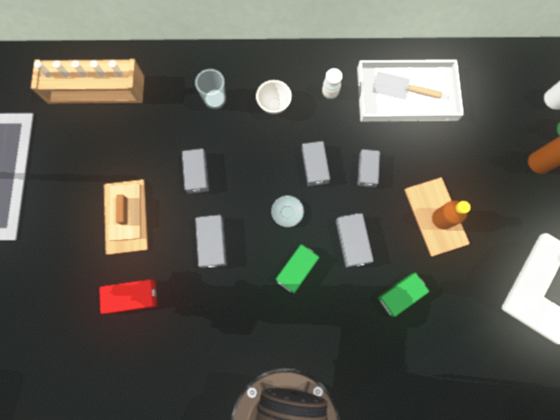

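View pics/scene0.png

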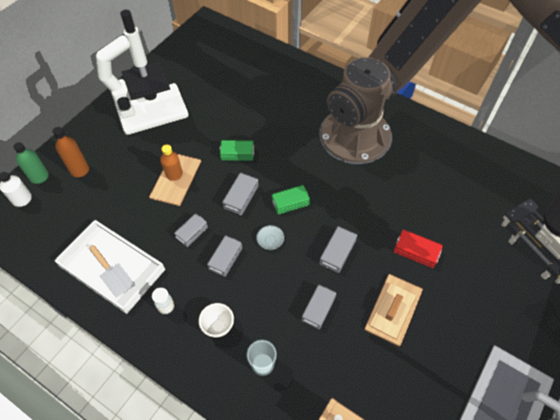

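The top view shows five grey cases at (195,170), (210,241), (316,163), (369,167) and (354,240). The cover is on the left board (125,216), the bottle on the right board (450,215), and the dish at (287,211). Next I'll measure them.

```bash
cat > h.py <<'E'
from cell import *
import cv2,numpy as np
np.set_printoptions(precision=3,suppress=True)
def ray(name,uv,st=None):
    c=get_calibration(name); uv=np.atleast_2d(uv).astype(float)
    d=np.c_[(uv[:,0]-c['cx'])/c['fx'],(uv[:,1]-c['cy'])/c['fy'],np.ones(len(uv))]
    if name=='wrist':
        T=np.eye(4);T[:3,:3]=st['ee_rot'];T[:3,3]=st['tool_pos'];M=T@c['T_tool_cam']
        return M[:3,3],d@M[:3,:3].T
    R=np.array(c['R']);return -R.T@c['t'],d@R
def onplane(name,uv,z,st=None):
    o,d=ray(name,uv,st);return (o+d*((z-o[2])/d[:,2])[:,None])[:,:2]
def rect(name,cnt,z,st=None):
    p=onplane(name,cnt.reshape(-1,2),z,st).astype(np.float32)
    (c,(w,h),a)=cv2.minAreaRect(p)
    if w<h:w,h,a=h,w,a-90   # a: angle of long axis deg
    a=(a+90)%180-90
    return np.array(c),w,h,a
E
python3 - <<'E'
from h import *
im=cv2.imread('pics/top0.png');hsv=cv2.cvtColor(im,cv2.COLOR_BGR2HSV);H,S,V=cv2.split(hsv)
o,_=ray('top',[0,0]);print('cam',o)
for p in [(195,170),(210,241),(316,163),(369,167),(354,240)]:
    x,y=p; print(p,im[y,x],V[y-32:y+34:3,x])
for t in (90,120,):
    m=((S<50)&(V>t)).astype(np.uint8)
    for c in cv2.findContours(m,cv2.RETR_EXTERNAL,cv2.CHAIN_APPROX_NONE)[0]:
        x,y,w,h=cv2.boundingRect(c)
        if 200<cv2.contourArea(c)<2500 and 130<y+h/2<280 and 150<x<400: print(t,(x,y,w,h),*rect('top',c,37))
m=((H<22)&(S>60)&(V>90)).astype(np.uint8)
for c in cv2.findContours(m,cv2.RETR_EXTERNAL,cv2.CHAIN_APPROX_NONE)[0]:
    if cv2.contourArea(c)>500: print('wood',cv2.boundingRect(c),*rect('top',c,10))
x0=im[175:260,95:155];cv2.imwrite('pics/cov.png',np.hstack([cv2.resize(x0,None,fx=5,fy=5,interpolation=2)[:, :300*1],cv2.resize(im[205:275,185:245],None,fx=6,fy=6)]))if 0 else None
cv2.imwrite('pics/crop.png',np.hstack([cv2.resize(im[175:260,95:155],(400,567),interpolation=2),cv2.resize(im[205:275,180:240],(400,567),interpolation=2)]))
E
```

```text
cam [ 253.499    7.656 1040.565]
(195, 170) [189 186 184] [ 51  50  52  50 181 190 188 189 189 189 189 188 190 189 190 191 190 147
  88  57  54  55]
(210, 241) [192 190 186] [ 54  51 114 191 191 191 191 191 192 192 192 191 192 191 194 192 194 193
 191 214  48  50]
(316, 163) [189 187 184] [ 60  60  57  63 186 188 190 189 190 191 188 190 189 190 192 192 191 160
  66  56  54  55]
(369, 167) [192 188 187] [ 80  76  73  70  67 155 193 191 192 191 192 191 192 192 191 191 156  91
  57  58  56  56]
(354, 240) [193 190 190] [ 56  54 137 193 193 192 195 192 193 195 194 193 193 195 195 194 196 196
 194 107  53  54]
90 (195, 215, 31, 53) [416.102 176.132] 126.7344970703125 65.43968963623047 5.446466445922852
90 (336, 213, 38, 54) [ 414.893 -169.024] 126.74457550048828 69.3457260131836 9.456417083740234
90 (271, 195, 33, 33) [487.343  -9.673] 79.99917602539062 78.11915588378906 -0.6369476318359375
90 (358, 149, 23, 38) [ 597.062 -214.652] 97.45687866210938 52.39152145385742 -7.332916259765625
90 (182, 148, 26, 44) [594.703 220.13 ] 112.47685241699219 57.69627380371094 6.232726573944092
90 (302, 
[... 551 characters left out ...]
6.449051856994629
120 (302, 141, 28, 43) [611.571 -82.423] 109.70553588867188 56.07332992553711 7.619659900665283
wood (234, 372, 84, 48) [73.249 30.233] 200.71084594726562 73.0893783569336 -67.04455375671387
wood (99, 279, 58, 36) [289.908 373.707] 135.84320068359375 68.27436065673828 -82.27295398712158
wood (103, 179, 45, 76) [485.451 394.354] 185.33822631835938 106.85497283935547 6.4292755126953125
wood (404, 177, 66, 80) [ 481.351 -394.283] 184.70672607421875 133.6258544921875 17.002418518066406
wood (528, 136, 32, 37) [ 630.311 -688.228] 119.76394653320312 61.19648742675781 -59.37450981140137
wood (30, 58, 114, 46) [860.656 523.889] 305.06829833984375 133.265869140625 -89.89880195260048
```

View pics/crop.png

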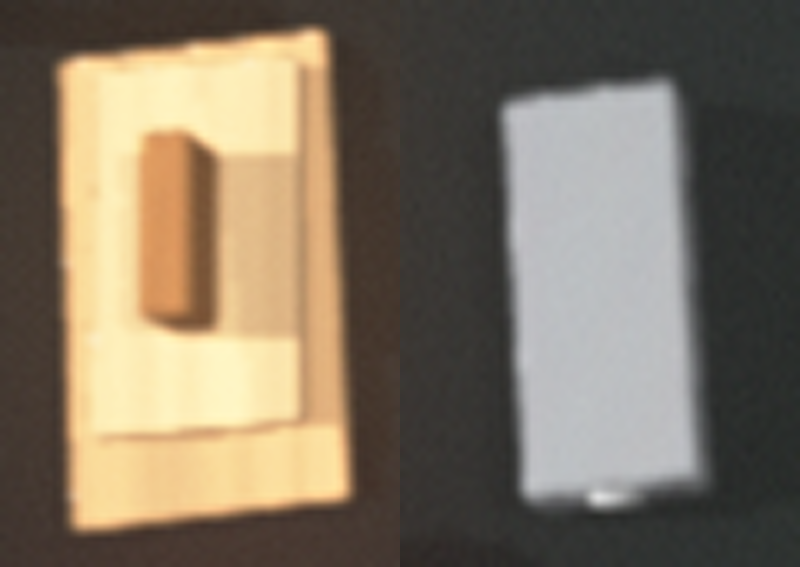

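The crop shows the cover slightly off-centre on its board, with the bar top near px (120,209). The case top face stands out cleanly. I'll move the wrist camera over the board.

{"api": "servo_tool", "payload": {
  "travel": [
    [291,100,40],
    [291,100,40],
    [291,100,40],
    [291,100,40],
    [291,100,40],
    [291,100,40],
    [291,100,40],
    [291,100,40],
    [291,100,40],
    [291,100,40]
  ],
  "twist": [
    [0,0,-31],
    [0,0,-31],
    [0,0,-31],
    [0,0,-31],
    [0,0,-31],
    [0,0,-31],
    [0,0,-31],
    [0,0,-31],
    [0,0,-31],
    [0,0,-31]
  ],
  "claw": [87,87,87,87,87,87,87,87,87,87]
}}

```text
time_s: 0.93
tool_pos: [510.8, 392.4, 199.8]
ee_rot: [[0.996, 0.093, -0.001], [0.093, -0.996, -0.001], [-0.001, 0.001, -1.0]]
contact_force: [-0.3, 0.6, -0.4]
gripper_width: 0.991
grasp_force: 0.0
```

```bash
cat > plan.py <<'E'
# plan.py: targets "x y z yaw" -> tool-axis travel/twist from a stored commanded pose
import json,sys,numpy as np
def mv(p,q):
    a=np.radians(p[3]);d=np.array(q[:3])-np.array(p[:3])
    tx=np.cos(a)*d[0]+np.sin(a)*d[1]; ty=np.sin(a)*d[0]-np.cos(a)*d[1]
    t=np.round([tx,ty,-d[2]]); w=round((p[3]-q[3])*2)/2   # tool z is down
    n=[p[0]+np.cos(a)*t[0]+np.sin(a)*t[1],p[1]+np.sin(a)*t[0]-np.cos(a)*t[1],p[2]-t[2],p[3]-w]
    return t,w,n
E
python3 - <<'E'
from h import *
s=get_state();print(s['time_s'],s['tool_pos'],s['ee_rot'],s['joint_positions'],s['contact_force'])
im=capture('wrist');cv2.imwrite('pics/w1.png',im);np.save('w1.npy',np.r_[s['tool_pos'],np.ravel(s['ee_rot'])])
E
```

```text
0.9333 [510.836 392.379 199.828] [[ 0.996  0.093 -0.001]
 [ 0.093 -0.996 -0.001]
 [-0.001  0.001 -1.   ]] [ 0.957  0.336 -0.116 -0.    -1.119  0.707] [-0.29   0.607 -0.374]
```

View pics/w1.png

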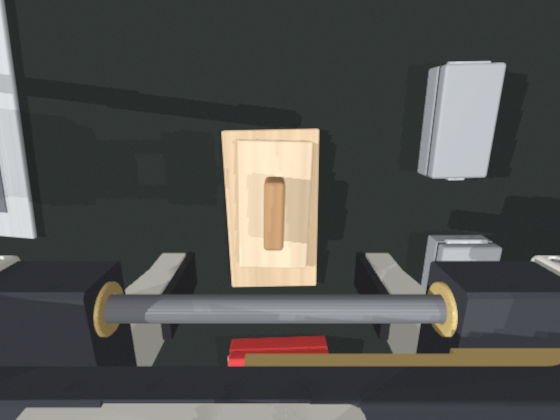

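The wrist view has the board with corners at about (223,131), (320,129), (317,286), (230,287). The cover plate spans x 238–309, y 141–268, and the bar top is centred near (274,214). I'll turn these into positions.

```bash
python3 - <<'E'
from h import *
a=np.load('w1.npy');st=dict(tool_pos=a[:3],ee_rot=a[3:].reshape(3,3))
im=cv2.imread('pics/w1.png');H,S,V=cv2.split(cv2.cvtColor(im,cv2.COLOR_BGR2HSV))
m=((H<25)&(S>40)&(V>90)).astype(np.uint8);m[288:]=0
for c in cv2.findContours(m,cv2.RETR_EXTERNAL,cv2.CHAIN_APPROX_NONE)[0]:
    if cv2.contourArea(c)>1500: print('board',cv2.boundingRect(c),*rect('wrist',c,10,st))
for v,u in [(200,250),(200,230),(214,274),(150,270),(214,300)]: print((u,v),H[v,u],S[v,u],V[v,u])
cor=lambda p,z:onplane('wrist',p,z,st)
for n,p,z in [('board',[(223,131),(320,129),(317.5,286),(230,287)],10),('plate',[(238,141),(310,141),(308,268),(239,269)],20),('bar',[(265,179),(284.5,178),(283.5,249),(265,250)],54)]:
    print(n,*rect('wrist',np.array(p,float),z,st))
m=((S<50)&(V>150)).astype(np.uint8);m[240:]=0
for c in cv2.findContours(m,cv2.RETR_EXTERNAL,cv2.CHAIN_APPROX_NONE)[0]:
    if cv2.contourArea(c)>1500: print('case',cv2.boundingRect(c),*rect('wrist',c,36,st))
E
```

```text
board (221, 128, 99, 160) [485.992 392.363] 181.30520629882812 101.10479736328125 6.488966941833496
(250, 200) 18 57 241
(230, 200) 17 67 239
(274, 214) 15 106 202
(270, 150) 19 52 255
(300, 214) 18 63 209
board [485.544 391.378] 180.15310668945312 103.7381820678711 6.059255599975586
plate [494.875 392.461] 141.36349487304688 77.88700866699219 6.24466609954834
bar [498.371 390.571] 72.40708923339844 18.32982063293457 5.066471576690674
case (428, 61, 78, 119) [599.122 221.824] 106.21065521240234 56.921592712402344 6.491795063018799
case (0, 0, 35, 239) [549.824 637.08 ] 218.1172332763672 34.154754638671875 -9.053443908691406
```

The board centre is about (486,392) with yaw 6.3°, and the cover is at about (497,391). I'll grip the bar.

{"api": "servo_tool", "payload": {
  "travel": [
    [-14,0,60],
    [-14,0,100],
    [-14,0,130],
    [-14,0,148],
    [-14,0,159],
    [-14,0,159],
    [-14,0,159],
    [-14,0,159]
  ],
  "twist": [
    [0,0,-0.5],
    [0,0,-0.5],
    [0,0,-0.5],
    [0,0,-0.5],
    [0,0,-0.5],
    [0,0,-0.5],
    [0,0,-0.5],
    [0,0,-0.5]
  ],
  "claw": [60,60,60,60,60,60,60,40]
}}

```text
time_s: 1.65
tool_pos: [497.0, 394.1, 43.7]
ee_rot: [[0.994, 0.106, 0.002], [0.106, -0.994, 0.002], [0.002, -0.002, -1.0]]
contact_force: [0.1, -0.0, -0.6]
gripper_width: 0.657
grasp_force: 0.0
```

{"api": "servo_tool", "payload": {
  "travel": [
    [0,0,0],
    [0,0,0],
    [0,0,0],
    [0,0,0],
    [0,0,0],
    [0,0,0],
    [0,0,-10],
    [0,0,-30],
    [0,0,-50],
    [0,0,-50]
  ],
  "twist": [
    [0,0,0],
    [0,0,0],
    [0,0,0],
    [0,0,0],
    [0,0,0],
    [0,0,0],
    [0,0,0],
    [0,0,0],
    [0,0,0],
    [0,0,0]
  ],
  "claw": [5,5,5,5,5,5,5,5,5,5]
}}

```text
time_s: 2.48
tool_pos: [497.8, 394.1, 96.0]
ee_rot: [[0.994, 0.106, 0.004], [0.106, -0.994, 0.004], [0.004, -0.004, -1.0]]
contact_force: [0.5, 1.7, -0.5]
gripper_width: 0.231
grasp_force: 29.7
```

{"api": "servo_tool", "payload": {
  "travel": [
    [40,4,-10],
    [80,8,-10],
    [120,11,-10],
    [148,14,0],
    [148,14,25],
    [148,14,45],
    [148,14,55],
    [148,14,60],
    [148,14,60],
    [148,14,60]
  ],
  "twist": [
    [0,0,0],
    [0,0,0],
    [0,0,0],
    [0,0,0],
    [0,0,0],
    [0,0,0],
    [0,0,0],
    [0,0,0],
    [0,0,0],
    [0,0,0]
  ],
  "claw": [5,5,5,5,5,5,5,5,5,5]
}}

```text
time_s: 3.32
tool_pos: [645.6, 392.9, 35.3]
ee_rot: [[0.994, 0.106, 0.002], [0.106, -0.994, -0.001], [0.002, 0.001, -1.0]]
contact_force: [-2.8, -8.2, 15.5]
gripper_width: 0.227
grasp_force: 30.0
```

{"api": "servo_tool", "payload": {
  "travel": [
    [0,0,0],
    [0,0,0],
    [0,0,0],
    [0,0,0],
    [0,0,-20],
    [0,0,-60],
    [0,0,-100],
    [0,0,-140],
    [0,0,-170],
    [0,0,-170]
  ],
  "twist": [
    [0,0,0],
    [0,0,0],
    [0,0,0],
    [0,0,0],
    [0,0,0],
    [0,0,0],
    [0,0,0],
    [0,0,0],
    [0,0,0],
    [0,0,0]
  ],
  "claw": [50,50,50,50,50,50,50,50,50,87]
}}

```text
time_s: 4.15
tool_pos: [647.6, 396.0, 210.7]
ee_rot: [[0.994, 0.106, 0.01], [0.106, -0.994, 0.007], [0.011, -0.006, -1.0]]
contact_force: [0.9, 0.1, 2.1]
gripper_width: 0.603
grasp_force: 0.0
```

```bash
python3 - <<'E'
from h import *
s=get_state();print(s['time_s'],s['tool_pos'])
for n in('wrist','top'): cv2.imwrite(f'pics/{n}2.png',capture(n))
im=cv2.imread('pics/top2.png');H,S,V=cv2.split(cv2.cvtColor(im,cv2.COLOR_BGR2HSV))
m=((H<25)&(S>60)&(V>90)).astype(np.uint8)
for c in cv2.findContours(m,cv2.RETR_EXTERNAL,cv2.CHAIN_APPROX_NONE)[0]:
    if cv2.contourArea(c)>500: print('board',cv2.boundingRect(c),*rect('top',c,10))
E
```

```text
4.15 [647.634 396.034 210.714]
board (234, 372, 83, 48) [72.196 30.747] 198.67117309570312 74.18684387207031 -67.47184753417969
board (0, 280, 102, 140) [143.223 617.786] 335.38909912109375 211.41307067871094 51.04890060424805
board (98, 278, 60, 37) [290.382 373.574] 137.27029418945312 69.86888122558594 -82.27367782592773
board (405, 177, 66, 80) [ 483.173 -401.555] 183.62643432617188 144.7981719970703 16.97599983215332
board (528, 136, 32, 37) [ 629.949 -688.601] 119.93751525878906 62.98077392578125 -58.95280838012695
board (103, 129, 46, 126) [553.295 399.751] 322.9485168457031 109.38066101074219 5.3344597816467285
board (77, 58, 68, 46) [859.533 463.615] 185.60818481445312 134.7730712890625 -89.33629083633423
```

View pics/wrist2.png

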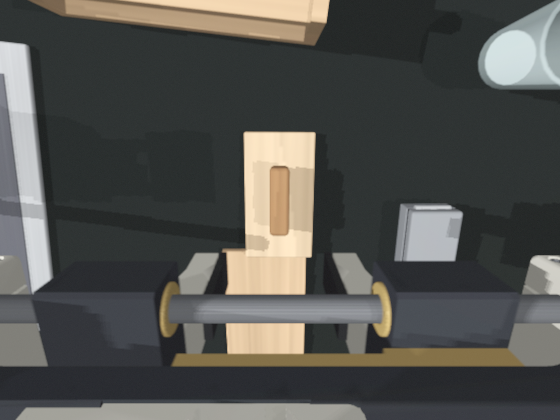

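The cover sits aside with its bar at about (279,201), next to the board end. Next is large case A at about (417,176).

{"api": "servo_tool", "payload": {
  "travel": [
    [-249,193,40],
    [-249,193,40],
    [-249,193,40],
    [-249,193,40],
    [-249,193,40],
    [-249,193,40],
    [-249,193,40],
    [-249,193,40],
    [-249,193,60],
    [-249,193,60]
  ],
  "twist": [
    [0,0,0.5],
    [0,0,0.5],
    [0,0,0.5],
    [0,0,0.5],
    [0,0,0.5],
    [0,0,0.5],
    [0,0,0.5],
    [0,0,0.5],
    [0,0,0.5],
    [0,0,0.5]
  ],
  "claw": [87,87,87,87,87,87,87,87,87,87]
}}

```text
time_s: 5.08
tool_pos: [414.6, 173.7, 138.8]
ee_rot: [[0.995, 0.095, -0.004], [0.095, -0.995, -0.003], [-0.004, 0.002, -1.0]]
contact_force: [-0.7, -0.3, -0.5]
gripper_width: 0.993
grasp_force: 0.0
```

```bash
cat > look.py <<'E'
from h import *
import sys
n=sys.argv[1];s=get_state();im=capture('wrist');cv2.imwrite(f'pics/{n}.png',im)
print(s['time_s'],s['tool_pos'],'yaw',np.degrees(np.arctan2(s['ee_rot'][1][0],s['ee_rot'][0][0])),s['gripper_width'],s['grasp_force'],s['contact_force'])
H,S,V=cv2.split(cv2.cvtColor(im,cv2.COLOR_BGR2HSV))
m=((S<60)&(V>165)).astype(np.uint8)
for c in cv2.findContours(m,cv2.RETR_EXTERNAL,cv2.CHAIN_APPROX_NONE)[0]:
    if 1500<cv2.contourArea(c)<60000: print(cv2.boundingRect(c),*rect('wrist',c,float(sys.argv[2]),s))
E
python3 look.py w3 38
```

```text
5.0833 [414.606 173.679 138.831] yaw 5.471275988474825 0.9926168704902527 0.0 [-0.747 -0.269 -0.452]
(31, 404, 267, 16) [199.29  264.673] 269.2396240234375 19.693675994873047 -84.68590497970581
(233, 137, 79, 141) [418.938 174.892] 117.91278076171875 60.11274719238281 5.57678747177124
(461, 87, 99, 99) [493.7     2.467] 72.70578002929688 71.95074462890625 -84.55973052978516
(194, 0, 78, 27) [556.128 214.531] 51.577110290527344 15.342625617980957 -84.48833227157593
```

View pics/w3.png

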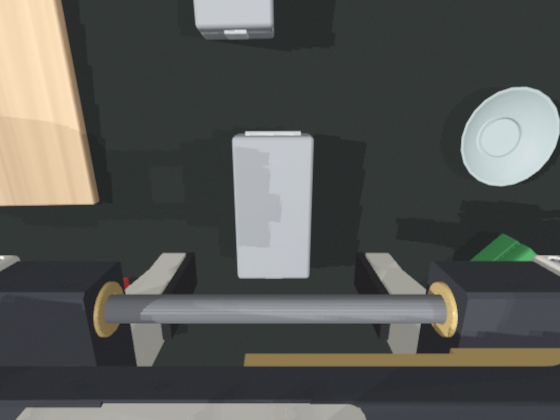

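The case is found at (419,175), yaw 5.6°, in agreement with the top view. I'll descend and grip.

{"api": "servo_tool", "payload": {
  "travel": [
    [3,-1,40],
    [3,-1,75],
    [3,-1,100],
    [3,-1,113],
    [3,-1,120],
    [3,-1,120],
    [3,-1,120]
  ],
  "twist": [
    [0,0,0],
    [0,0,0],
    [0,0,0],
    [0,0,0],
    [0,0,0],
    [0,0,0],
    [0,0,0]
  ],
  "claw": [87,87,87,87,87,87,70]
}}

```text
time_s: 5.72
tool_pos: [420.9, 177.9, 21.7]
ee_rot: [[0.995, 0.097, -0.0], [0.097, -0.995, -0.001], [-0.0, 0.001, -1.0]]
contact_force: [-0.4, -0.0, -0.3]
gripper_width: 0.961
grasp_force: 0.0
```

{"api": "servo_tool", "payload": {
  "travel": [
    [0,0,0],
    [0,0,0],
    [0,0,0],
    [0,0,0],
    [0,0,0],
    [0,0,-10],
    [0,0,-35],
    [0,0,-70],
    [0,0,-100],
    [0,0,-100]
  ],
  "twist": [
    [0,0,0],
    [0,0,0],
    [0,0,0],
    [0,0,0],
    [0,0,0],
    [0,0,0],
    [0,0,0],
    [0,0,0],
    [0,0,0],
    [0,0,0]
  ],
  "claw": [45,45,45,45,45,45,45,45,45,45]
}}

```text
time_s: 6.55
tool_pos: [422.9, 179.5, 127.3]
ee_rot: [[0.995, 0.097, 0.007], [0.097, -0.995, 0.006], [0.008, -0.005, -1.0]]
contact_force: [0.5, 0.9, -2.2]
gripper_width: 0.708
grasp_force: 30.0
```

```bash
python3 look.py w4 122
```

```text
6.55 [422.904 179.484 127.256] yaw 5.582021849093952 0.7083260806638196 29.99946355819702 [ 0.48   0.859 -2.191]
(50, 404, 246, 16) [323.959 232.534] 151.3555450439453 11.819786071777344 -84.06823587417603
(202, 174, 146, 67) [458.948 182.301] 69.8067626953125 33.79838943481445 -84.36473894119263
(474, 101, 86, 101) [495.559  72.301] 46.3492431640625 38.7535285949707 19.984228134155273
(200, 0, 81, 41) [538.909 204.26 ] 33.09505081176758 14.797439575195312 -84.47684240341187
```

{"api": "servo_tool", "payload": {
  "travel": [
    [16,-40,0],
    [32,-78,0],
    [48,-117,0],
    [64,-156,0],
    [80,-195,0],
    [86,-209,10],
    [86,-209,30],
    [86,-209,50],
    [86,-209,60],
    [86,-209,60]
  ],
  "twist": [
    [0,0,-1],
    [0,0,-1],
    [0,0,-1],
    [0,0,-1],
    [0,0,-1],
    [0,0,-1],
    [0,0,-1],
    [0,0,-1],
    [0,0,-1],
    [0,0,-1]
  ],
  "claw": [45,45,45,45,45,45,45,45,45,45]
}}

```text
time_s: 7.43
tool_pos: [484.1, 391.5, 57.6]
ee_rot: [[0.994, 0.113, -0.004], [0.113, -0.994, -0.005], [-0.005, 0.005, -1.0]]
contact_force: [0.2, -0.3, -2.1]
gripper_width: 0.706
grasp_force: 30.0
```

```bash
python3 look.py w5 80
```

```text
7.4333 [484.052 391.487  57.621] yaw 6.474621270554525 0.7063726864731846 29.999312460422516 [ 0.22  -0.316 -2.143]
(201, 172, 146, 69) [528.241 396.277] 56.76484298706055 28.01150131225586 -84.83458423614502
(233, 0, 145, 97) [586.42  391.434] 49.74789810180664 29.65017318725586 -84.58654499053955
```

View pics/w5.png

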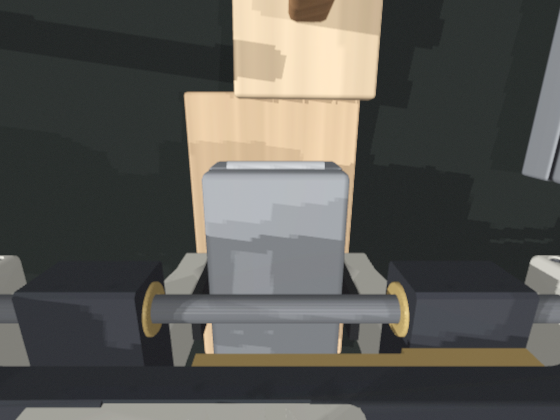

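The held case hangs centred over the board: case middle at about u=276, board middle at about u=272. The cover is clear of the board. I'll place the case, then go to large case B.

{"api": "servo_tool", "payload": {
  "travel": [
    [0,0,15],
    [0,0,25],
    [0,0,30],
    [0,0,30],
    [0,0,30]
  ],
  "twist": [
    [0,0,0],
    [0,0,0],
    [0,0,0],
    [0,0,0],
    [0,0,0]
  ],
  "claw": [45,45,45,45,45]
}}

```text
time_s: 7.9
tool_pos: [486.0, 393.7, 32.2]
ee_rot: [[0.994, 0.113, 0.001], [0.113, -0.994, 0.001], [0.001, -0.001, -1.0]]
contact_force: [-0.6, -0.5, -2.1]
gripper_width: 0.707
grasp_force: 30.0
```

{"api": "servo_tool", "payload": {
  "travel": [
    [0,0,0],
    [0,0,0],
    [0,0,0],
    [0,0,0],
    [0,0,-10],
    [0,0,-40],
    [0,0,-75],
    [0,0,-110],
    [0,0,-110]
  ],
  "twist": [
    [0,0,0],
    [0,0,0],
    [0,0,0],
    [0,0,0],
    [0,0,0],
    [0,0,0],
    [0,0,0],
    [0,0,0],
    [0,0,0]
  ],
  "claw": [87,87,87,87,87,87,87,87,87]
}}

```text
time_s: 8.65
tool_pos: [488.8, 396.6, 150.3]
ee_rot: [[0.993, 0.115, 0.008], [0.115, -0.993, 0.008], [0.009, -0.007, -1.0]]
contact_force: [1.2, 1.0, 0.8]
gripper_width: 0.988
grasp_force: 0.0
```

```bash
python3 look.py w6 48
```

```text
8.65 [488.775 396.559 150.253] yaw 6.5975650855615475 0.9877822054665633 0.0 [1.199 1.025 0.834]
(17, 404, 338, 16) [275.745 464.145] 340.9640197753906 19.382814407348633 -82.91772890090942
(240, 148, 80, 142) [484.64  392.546] 121.55867767333984 61.939998626708984 6.418583869934082
(472, 28, 88, 145) [596.593 229.182] 99.6786880493164 51.67900466918945 6.521821022033691
(256, 0, 93, 112) [609.239 390.21 ] 71.4373779296875 66.62399291992188 5.610989093780518
```

{"api": "servo_tool", "payload": {
  "travel": [
    [-66,276,-10],
    [-66,276,-10],
    [-66,276,-10],
    [-66,276,-10],
    [-66,276,-10],
    [-66,276,-10],
    [-66,276,-10],
    [-66,276,-10]
  ],
  "twist": [
    [0,0,0],
    [0,0,0],
    [0,0,0],
    [0,0,0],
    [0,0,0],
    [0,0,0],
    [0,0,0],
    [0,0,0]
  ],
  "claw": [87,87,87,87,87,87,87,87]
}}

```text
time_s: 9.37
tool_pos: [449.2, 107.1, 151.6]
ee_rot: [[0.994, 0.11, -0.002], [0.11, -0.994, -0.001], [-0.002, 0.0, -1.0]]
contact_force: [-0.6, 0.4, -0.5]
gripper_width: 0.991
grasp_force: 0.0
```

{"api": "servo_tool", "payload": {
  "travel": [
    [-66,276,10],
    [-66,276,10],
    [-66,276,10],
    [-66,276,10],
    [-66,276,10],
    [-66,276,10],
    [-66,276,10],
    [-66,276,10],
    [-66,276,10],
    [-66,276,10]
  ],
  "twist": [
    [0,0,-3],
    [0,0,-3],
    [0,0,-3],
    [0,0,-3],
    [0,0,-3],
    [0,0,-3],
    [0,0,-3],
    [0,0,-3],
    [0,0,-3],
    [0,0,-3]
  ],
  "claw": [87,87,87,87,87,87,87,87,87,87]
}}

```text
time_s: 10.2
tool_pos: [417.1, -169.9, 141.5]
ee_rot: [[0.986, 0.164, -0.0], [0.164, -0.986, 0.0], [-0.0, -0.0, -1.0]]
contact_force: [0.4, -0.3, 0.0]
gripper_width: 0.99
grasp_force: 0.0
```

```bash
python3 look.py w7 38
```

```text
10.2 [ 417.074 -169.898  141.51 ] yaw 9.439927484871651 0.9902911545980596 0.0 [ 0.376 -0.349  0.028]
(17, 404, 260, 16) [190.703 -75.398] 264.7786865234375 19.751529693603516 -80.57123279571533
(240, 143, 78, 138) [ 418.005 -173.785] 117.51239013671875 60.24161148071289 9.57211685180664
(42, 31, 101, 107) [493.435 -23.894] 72.53434753417969 71.65804290771484 -80.55962753295898
(337, 0, 79, 44) [ 571.306 -215.028] 48.22727584838867 27.3713321685791 88.6610107421875
```

Case A is on the board. Large case B is at (418,-174), yaw 9.6°. I'll pick it and carry it back.

{"api": "servo_tool", "payload": {
  "travel": [
    [0,4,40],
    [0,4,75],
    [0,4,100],
    [0,4,113],
    [0,4,120],
    [0,4,120],
    [0,4,120]
  ],
  "twist": [
    [0,0,0],
    [0,0,0],
    [0,0,0],
    [0,0,0],
    [0,0,0],
    [0,0,0],
    [0,0,0]
  ],
  "claw": [87,87,87,87,87,87,70]
}}

```text
time_s: 10.83
tool_pos: [418.6, -173.0, 22.0]
ee_rot: [[0.986, 0.167, 0.0], [0.167, -0.986, -0.0], [0.0, 0.0, -1.0]]
contact_force: [0.8, -0.3, 0.5]
gripper_width: 0.962
grasp_force: 0.0
```

{"api": "servo_tool", "payload": {
  "travel": [
    [0,0,0],
    [0,0,0],
    [0,0,0],
    [0,0,0],
    [0,0,0],
    [0,0,-10],
    [0,0,-35],
    [0,0,-70],
    [0,0,-105],
    [0,0,-120]
  ],
  "twist": [
    [0,0,0],
    [0,0,0],
    [0,0,0],
    [0,0,0],
    [0,0,0],
    [0,0,0],
    [0,0,0],
    [0,0,0],
    [0,0,0],
    [0,0,0]
  ],
  "claw": [45,45,45,45,45,45,45,45,45,45]
}}

```text
time_s: 11.67
tool_pos: [419.3, -174.1, 145.7]
ee_rot: [[0.986, 0.166, 0.005], [0.166, -0.986, -0.001], [0.005, 0.001, -1.0]]
contact_force: [1.5, 1.0, -3.2]
gripper_width: 0.705
grasp_force: 30.0
```

{"api": "servo_tool", "payload": {
  "travel": [
    [10,-34,0],
    [20,-68,0],
    [30,-102,0],
    [40,-136,0],
    [50,-170,0],
    [60,-204,0],
    [70,-238,0],
    [80,-274,0],
    [80,-274,0]
  ],
  "twist": [
    [0,0,0],
    [0,0,0],
    [0,0,0],
    [0,0,0],
    [0,0,0],
    [0,0,0],
    [0,0,0],
    [0,0,0],
    [0,0,0]
  ],
  "claw": [45,45,45,45,45,45,45,45,45]
}}

```text
time_s: 12.42
tool_pos: [453.0, 114.8, 141.9]
ee_rot: [[0.986, 0.169, 0.002], [0.169, -0.986, 0.002], [0.003, -0.001, -1.0]]
contact_force: [0.2, 0.4, -4.2]
gripper_width: 0.708
grasp_force: 3.0
```

The grip force fell to 3 N, which looks like the slack event. I'll hold still and look.

{"api": "servo_tool", "payload": {
  "travel": [
    [0,0,0],
    [0,0,0],
    [0,0,0],
    [0,0,0]
  ],
  "twist": [
    [0,0,0],
    [0,0,0],
    [0,0,0],
    [0,0,0]
  ],
  "claw": [45,45,45,45]
}}

```text
time_s: 12.75
tool_pos: [451.2, 108.6, 141.5]
ee_rot: [[0.986, 0.164, -0.0], [0.164, -0.986, -0.0], [-0.0, 0.0, -1.0]]
contact_force: [0.6, -0.0, -3.6]
gripper_width: 0.708
grasp_force: 30.0
```

```bash
python3 look.py w8 150
```

```text
12.75 [451.223 108.609 141.453] yaw 9.428736215233982 0.7084276432584569 29.999206066131592 [ 0.615 -0.035 -3.628]
(16, 404, 349, 16) [366.673 141.894] 195.51300048828125 10.860107421875 -80.59847259521484
(174, 303, 227, 15) [438.819  99.355] 112.53793334960938 7.649521827697754 -79.13082695007324
(201, 169, 148, 125) [478.369 112.273] 63.79393005371094 60.63104248046875 -80.5852403640747
(375, 138, 93, 91) [511.851  53.194] 40.07902908325195 39.628692626953125 15.607666015625
(520, 0, 40, 119) [565.338  21.566] 44.61125183105469 15.377942085266113 24.27842903137207
(500, 0, 43, 114) [566.487  29.848] 40.08293151855469 6.790398597717285 7.618870258331299
(110, 0, 79, 69) [551.892 172.57 ] 28.584556579589844 23.301990509033203 -83.41650629043579
```

View pics/w8.png

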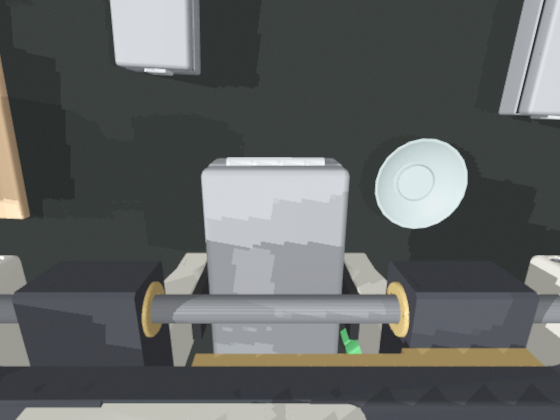

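The grip recovered to 30 N and the case sits in the jaws as case A did (top edge v≈170, u 201–349). I'll carry on to the column.

{"api": "servo_tool", "payload": {
  "travel": [
    [10,-34,0],
    [20,-68,0],
    [30,-102,0],
    [40,-136,0],
    [50,-170,0],
    [60,-204,0],
    [70,-238,0],
    [81,-274,0],
    [81,-274,20],
    [81,-274,40]
  ],
  "twist": [
    [0,0,0.5],
    [0,0,1],
    [0,0,1.5],
    [0,0,2],
    [0,0,2.5],
    [0,0,3],
    [0,0,3],
    [0,0,3],
    [0,0,3],
    [0,0,3]
  ],
  "claw": [45,45,45,45,45,45,45,45,45,45]
}}

```text
time_s: 13.63
tool_pos: [487.2, 395.5, 101.6]
ee_rot: [[0.993, 0.114, 0.002], [0.114, -0.993, 0.002], [0.002, -0.002, -1.0]]
contact_force: [-0.2, -1.5, -4.5]
gripper_width: 0.703
grasp_force: 30.0
```

{"api": "servo_tool", "payload": {
  "travel": [
    [0,0,0],
    [0,0,15],
    [0,0,25],
    [0,0,30],
    [0,0,32],
    [0,0,32],
    [0,0,32]
  ],
  "twist": [
    [0,0,0],
    [0,0,0],
    [0,0,0],
    [0,0,0],
    [0,0,0],
    [0,0,0],
    [0,0,0]
  ],
  "claw": [45,45,45,45,45,45,45]
}}

```text
time_s: 14.22
tool_pos: [486.5, 392.9, 70.5]
ee_rot: [[0.994, 0.113, 0.0], [0.113, -0.994, 0.0], [0.0, -0.0, -1.0]]
contact_force: [-0.7, -1.5, 1.1]
gripper_width: 0.706
grasp_force: 30.0
```

```bash
python3 look.py w9 86
```

```text
14.2167 [486.517 392.929  70.492] yaw 6.491964295044091 0.7062296689111824 29.9982351064682 [-0.743 -1.513  1.061]
(17, 404, 333, 16) [411.727 433.026] 176.29379272460938 10.289264678955078 -83.51702690124512
(201, 168, 147, 74) [529.097 397.343] 60.51157760620117 31.77741241455078 -84.760901927948
(226, 0, 133, 26) [601.43  398.923] 47.044437408447266 7.805786609649658 -83.50654172897339
```

{"api": "servo_tool", "payload": {
  "travel": [
    [0,0,0],
    [0,0,0],
    [0,0,0],
    [0,0,0],
    [0,0,-10],
    [0,0,-40],
    [0,0,-72],
    [0,0,-72],
    [0,0,-72]
  ],
  "twist": [
    [0,0,0],
    [0,0,0],
    [0,0,0],
    [0,0,0],
    [0,0,0],
    [0,0,0],
    [0,0,0],
    [0,0,0],
    [0,0,0]
  ],
  "claw": [87,87,87,87,87,87,87,87,87]
}}

```text
time_s: 15.02
tool_pos: [487.2, 394.6, 144.8]
ee_rot: [[0.993, 0.114, 0.003], [0.114, -0.993, 0.004], [0.004, -0.004, -1.0]]
contact_force: [-0.1, -1.3, -1.0]
gripper_width: 0.99
grasp_force: 0.0
```

```bash
python3 look.py w10 86
```

```text
15.0167 [487.172 394.649 144.824] yaw 6.534619707387699 0.9897830792648185 0.0 [-0.051 -1.304 -0.952]
(17, 404, 348, 16) [324.863 446.845] 290.8731689453125 16.12033462524414 -83.21741008758545
(230, 147, 97, 147) [495.859 392.764] 104.34548950195312 61.952430725097656 6.4432244300842285
(471, 22, 89, 149) [591.678 257.071] 84.04082489013672 45.91181182861328 6.762883186340332
(243, 0, 97, 54) [615.128 399.514] 54.75962448120117 26.704294204711914 -83.52745294570923
```

{"api": "servo_tool", "payload": {
  "travel": [
    [90,183,0],
    [90,183,0],
    [90,183,0],
    [90,183,0],
    [90,183,0],
    [90,183,0],
    [90,183,0],
    [90,183,0]
  ],
  "twist": [
    [0,0,0],
    [0,0,0],
    [0,0,0],
    [0,0,0],
    [0,0,0],
    [0,0,0],
    [0,0,0],
    [0,0,0]
  ],
  "claw": [87,87,87,87,87,87,87,87]
}}

```text
time_s: 15.73
tool_pos: [596.0, 221.2, 140.7]
ee_rot: [[0.994, 0.112, -0.001], [0.112, -0.994, -0.001], [-0.001, 0.001, -1.0]]
contact_force: [0.1, 0.7, 0.6]
gripper_width: 0.993
grasp_force: 0.0
```

```bash
python3 look.py w11 36
```

```text
15.7333 [595.999 221.22  140.74 ] yaw 6.45378721122272 0.9929779891029307 0.0 [0.084 0.65  0.575]
(17, 404, 348, 16) [378.187 282.782] 356.7039794921875 19.897985458374023 -83.60739850997925
(242, 149, 68, 121) [599.099 219.621] 102.78997802734375 52.62681579589844 6.5256476402282715
(0, 0, 116, 164) [677.005 386.615] 111.27300262451172 67.5590591430664 5.176820278167725
```

Medium A is at (599,220). I'll pick and place it.

{"api": "servo_tool", "payload": {
  "travel": [
    [2,2,40],
    [2,2,75],
    [2,2,100],
    [2,2,114],
    [2,2,121],
    [2,2,121],
    [2,2,121]
  ],
  "twist": [
    [0,0,0],
    [0,0,0],
    [0,0,0],
    [0,0,0],
    [0,0,0],
    [0,0,0],
    [0,0,0]
  ],
  "claw": [87,87,87,87,87,87,70]
}}

```text
time_s: 16.37
tool_pos: [598.5, 221.0, 21.0]
ee_rot: [[0.993, 0.115, 0.0], [0.115, -0.993, -0.0], [0.0, 0.0, -1.0]]
contact_force: [0.5, -0.4, -0.3]
gripper_width: 0.96
grasp_force: 0.0
```

{"api": "servo_tool", "payload": {
  "travel": [
    [0,0,0],
    [0,0,0],
    [0,0,0],
    [0,0,0],
    [0,0,0],
    [0,0,-10],
    [0,0,-40],
    [0,0,-80],
    [0,0,-120],
    [0,0,-130]
  ],
  "twist": [
    [0,0,0],
    [0,0,0],
    [0,0,0],
    [0,0,0],
    [0,0,0],
    [0,0,0],
    [0,0,0],
    [0,0,0],
    [0,0,0],
    [0,0,0]
  ],
  "claw": [38,38,38,38,38,38,38,38,38,38]
}}

```text
time_s: 17.2
tool_pos: [601.4, 221.1, 158.2]
ee_rot: [[0.993, 0.114, 0.008], [0.114, -0.993, 0.004], [0.009, -0.003, -1.0]]
contact_force: [1.5, 0.5, -1.2]
gripper_width: 0.615
grasp_force: 30.0
```

{"api": "servo_tool", "payload": {
  "travel": [
    [-17,-34,0],
    [-34,-68,0],
    [-51,-102,0],
    [-68,-136,0],
    [-85,-170,0],
    [-92,-185,5],
    [-92,-185,20],
    [-92,-185,34],
    [-92,-185,34],
    [-92,-185,34]
  ],
  "twist": [
    [0,0,0],
    [0,0,0],
    [0,0,0],
    [0,0,0],
    [0,0,0],
    [0,0,0],
    [0,0,0],
    [0,0,0],
    [0,0,0],
    [0,0,0]
  ],
  "claw": [38,38,38,38,38,38,38,38,38,38]
}}

```text
time_s: 18.03
tool_pos: [485.7, 392.8, 116.3]
ee_rot: [[0.994, 0.114, -0.001], [0.114, -0.994, -0.002], [-0.001, 0.001, -1.0]]
contact_force: [-0.4, 0.4, -2.8]
gripper_width: 0.614
grasp_force: 30.0
```

```bash
python3 look.py w12 132
```

```text
18.0333 [485.735 392.755 116.254] yaw 6.519570228447854 0.6142413556002844 29.999113976955414 [-0.434  0.408 -2.789]
(17, 404, 336, 16) [411.288 431.898] 177.52772521972656 10.303205490112305 -83.60260677337646
(213, 182, 124, 58) [525.954 396.772] 51.50497055053711 24.681272506713867 -85.51478862762451
(218, 149, 113, 32) [546.102 399.245] 45.62092971801758 12.579200744628906 -83.50148057937622
(235, 0, 109, 41) [598.031 399.689] 38.57665252685547 12.601604461669922 -83.46098899841309
```

{"api": "servo_tool", "payload": {
  "travel": [
    [0,0,5],
    [0,0,9],
    [0,0,10],
    [0,0,10]
  ],
  "twist": [
    [0,0,0],
    [0,0,0],
    [0,0,0],
    [0,0,0]
  ],
  "claw": [38,38,38,38]
}}

```text
time_s: 18.42
tool_pos: [486.6, 393.4, 107.3]
ee_rot: [[0.994, 0.113, 0.001], [0.113, -0.994, 0.001], [0.001, -0.001, -1.0]]
contact_force: [-0.5, -1.2, 0.8]
gripper_width: 0.617
grasp_force: 30.0
```

{"api": "servo_tool", "payload": {
  "travel": [
    [0,0,0],
    [0,0,0],
    [0,0,0],
    [0,0,0],
    [0,0,-10],
    [0,0,-40],
    [0,0,-64],
    [0,0,-64],
    [0,0,-64],
    [0,0,-64]
  ],
  "twist": [
    [0,0,0],
    [0,0,0],
    [0,0,0],
    [0,0,0],
    [0,0,0],
    [0,0,0],
    [0,0,0],
    [0,0,0],
    [0,0,0],
    [0,0,0]
  ],
  "claw": [87,87,87,87,87,87,87,87,87,87]
}}

```text
time_s: 19.25
tool_pos: [486.0, 393.3, 171.0]
ee_rot: [[0.994, 0.113, 0.0], [0.113, -0.994, 0.001], [0.0, -0.001, -1.0]]
contact_force: [0.2, -0.2, -0.6]
gripper_width: 0.987
grasp_force: 0.0
```

```bash
python3 look.py w13 122
```

```text
19.25 [485.996 393.277 170.992] yaw 6.508905094548726 0.9871290770285626 0.0 [ 0.157 -0.196 -0.604]
(17, 404, 348, 16) [334.866 442.918] 277.0160827636719 15.415009498596191 -83.47247123718262
(149, 306, 293, 14) [434.422 372.075] 206.46548461914062 10.651010513305664 -83.4810471534729
(231, 142, 89, 152) [499.187 393.714] 102.31390380859375 53.97600555419922 6.434379577636719
(244, 0, 89, 56) [610.665 399.733] 47.52436828613281 26.349834442138672 -83.4964108467102
```

{"api": "servo_tool", "payload": {
  "travel": [
    [36,244,0],
    [36,244,0],
    [36,244,0],
    [36,244,0],
    [36,244,0],
    [36,244,0],
    [36,244,0]
  ],
  "twist": [
    [0,0,0],
    [0,0,0],
    [0,0,0],
    [0,0,0],
    [0,0,0],
    [0,0,0],
    [0,0,0]
  ],
  "claw": [87,87,87,87,87,87,87]
}}

```text
time_s: 19.88
tool_pos: [549.5, 149.3, 169.6]
ee_rot: [[0.994, 0.109, -0.002], [0.109, -0.994, -0.002], [-0.003, 0.002, -1.0]]
contact_force: [0.1, 0.6, -1.0]
gripper_width: 0.997
grasp_force: 0.0
```

{"api": "servo_tool", "payload": {
  "travel": [
    [36,244,29],
    [36,244,29],
    [36,244,29],
    [36,244,29],
    [36,244,29],
    [36,244,29],
    [36,244,29],
    [36,244,29],
    [36,244,29],
    [36,244,29]
  ],
  "twist": [
    [0,0,-1],
    [0,0,-1],
    [0,0,-1],
    [0,0,-1],
    [0,0,-1],
    [0,0,-1],
    [0,0,-1],
    [0,0,-1],
    [0,0,-1],
    [0,0,-1]
  ],
  "claw": [87,87,87,87,87,87,87,87,87,87]
}}

```text
time_s: 20.72
tool_pos: [612.8, -82.5, 141.3]
ee_rot: [[0.991, 0.132, -0.001], [0.132, -0.991, -0.0], [-0.001, -0.0, -1.0]]
contact_force: [-0.2, 0.3, 0.5]
gripper_width: 0.993
grasp_force: 0.0
```

```bash
python3 look.py w14 36
```

```text
20.7167 [612.795 -82.52  141.273] yaw 7.562507313448342 0.9927471123023431 0.0 [-0.166  0.291  0.475]
(201, 404, 146, 16) [ 404.477 -109.048] 148.1336669921875 19.910364151000977 -82.45325899124146
(17, 404, 190, 16) [382.726  55.115] 195.92034912109375 19.90827178955078 -82.4522590637207
(379, 193, 97, 97) [ 603.236 -215.034] 93.84807586669922 52.64480972290039 -15.187774658203125
(245, 149, 67, 120) [616.494 -85.572] 101.97930908203125 52.300296783447266 7.560609817504883
(449, 0, 111, 93) [ 762.787 -235.903] 84.01556396484375 56.76313781738281 -89.67780286073685
```

View pics/w13.png

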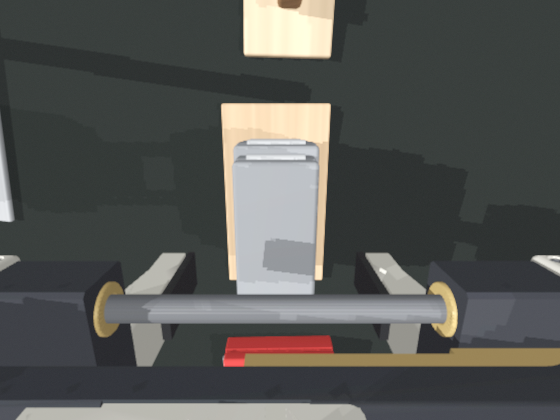

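Seen from above, the column is square: board and case middles are both at about u=276. Medium B is at (616,-86). I'll pick it and carry it over.

{"api": "servo_tool", "payload": {
  "travel": [
    [3,2,40],
    [3,2,75],
    [3,2,100],
    [3,2,114],
    [3,2,121],
    [3,2,121],
    [3,2,121]
  ],
  "twist": [
    [0,0,0],
    [0,0,0],
    [0,0,0],
    [0,0,0],
    [0,0,0],
    [0,0,0],
    [0,0,0]
  ],
  "claw": [87,87,87,87,87,87,70]
}}

```text
time_s: 21.35
tool_pos: [616.8, -84.1, 21.3]
ee_rot: [[0.991, 0.132, 0.001], [0.132, -0.991, -0.0], [0.001, 0.0, -1.0]]
contact_force: [0.8, 0.5, 0.5]
gripper_width: 0.958
grasp_force: 0.0
```

{"api": "servo_tool", "payload": {
  "travel": [
    [0,0,0],
    [0,0,0],
    [0,0,0],
    [0,0,0],
    [0,0,0],
    [0,0,-10],
    [0,0,-40],
    [0,0,-80],
    [0,0,-120],
    [0,0,-150]
  ],
  "twist": [
    [0,0,0],
    [0,0,0],
    [0,0,0],
    [0,0,0],
    [0,0,0],
    [0,0,0],
    [0,0,0],
    [0,0,0],
    [0,0,0],
    [0,0,0]
  ],
  "claw": [38,38,38,38,38,38,38,38,38,38]
}}

```text
time_s: 22.18
tool_pos: [616.7, -85.2, 174.5]
ee_rot: [[0.991, 0.131, 0.002], [0.131, -0.991, -0.0], [0.002, 0.0, -1.0]]
contact_force: [1.7, 0.1, -2.0]
gripper_width: 0.614
grasp_force: 30.0
```

{"api": "servo_tool", "payload": {
  "travel": [
    [-5,-36,-10],
    [-10,-72,-20],
    [-15,-108,-20],
    [-20,-144,-20],
    [-25,-180,-20],
    [-30,-216,-20],
    [-34,-246,-20],
    [-34,-246,-20]
  ],
  "twist": [
    [0,0,0],
    [0,0,0],
    [0,0,0],
    [0,0,0],
    [0,0,0],
    [0,0,0],
    [0,0,0],
    [0,0,0]
  ],
  "claw": [38,38,38,38,38,38,38,38]
}}

```text
time_s: 22.85
tool_pos: [549.2, 158.6, 191.3]
ee_rot: [[0.991, 0.134, 0.001], [0.134, -0.991, 0.001], [0.001, -0.001, -1.0]]
contact_force: [-0.2, -0.4, -1.8]
gripper_width: 0.616
grasp_force: 30.0
```

{"api": "servo_tool", "payload": {
  "travel": [
    [-5,-36,0],
    [-10,-72,0],
    [-15,-108,0],
    [-20,-144,0],
    [-25,-180,0],
    [-30,-216,0],
    [-33,-245,0],
    [-33,-245,20],
    [-33,-245,38],
    [-33,-245,38]
  ],
  "twist": [
    [0,0,0],
    [0,0,0.5],
    [0,0,1],
    [0,0,1],
    [0,0,1],
    [0,0,1],
    [0,0,1],
    [0,0,1],
    [0,0,1],
    [0,0,1]
  ],
  "claw": [38,38,38,38,38,38,38,38,38,38]
}}

```text
time_s: 23.68
tool_pos: [483.6, 391.7, 149.0]
ee_rot: [[0.994, 0.113, -0.005], [0.113, -0.994, -0.004], [-0.005, 0.004, -1.0]]
contact_force: [-0.6, -0.5, -2.8]
gripper_width: 0.615
grasp_force: 30.0
```

```bash
python3 look.py w15 168
```

```text
23.6833 [483.571 391.67  149.   ] yaw 6.515709949395243 0.6151107137999106 29.997963309288025 [-0.564 -0.495 -2.81 ]
(17, 404, 348, 16) [413.313 426.536] 180.0352783203125 10.11347484588623 -83.77717781066895
(213, 187, 124, 55) [523.96  395.651] 50.32039260864258 23.501333236694336 -83.53935670852661
(219, 140, 103, 42) [547.386 400.516] 41.37425994873047 15.462977409362793 -78.22194385528564
(238, 0, 97, 46) [594.127 399.526] 33.3648796081543 13.820279121398926 -83.4401626586914
```

{"api": "servo_tool", "payload": {
  "travel": [
    [0,0,5],
    [0,0,9],
    [0,0,10],
    [0,0,10]
  ],
  "twist": [
    [0,0,0],
    [0,0,0],
    [0,0,0],
    [0,0,0]
  ],
  "claw": [38,38,38,38]
}}

```text
time_s: 24.07
tool_pos: [486.0, 392.9, 143.3]
ee_rot: [[0.994, 0.113, 0.001], [0.113, -0.994, 0.001], [0.001, -0.001, -1.0]]
contact_force: [-0.1, 0.7, -2.2]
gripper_width: 0.614
grasp_force: 30.0
```

{"api": "servo_tool", "payload": {
  "travel": [
    [0,0,0],
    [0,0,0],
    [0,0,0],
    [0,0,0],
    [0,0,-10],
    [0,0,-40],
    [0,0,-64],
    [0,0,-64],
    [0,0,-64],
    [0,0,-64]
  ],
  "twist": [
    [0,0,0],
    [0,0,0],
    [0,0,0],
    [0,0,0],
    [0,0,0],
    [0,0,0],
    [0,0,0],
    [0,0,0],
    [0,0,0],
    [0,0,0]
  ],
  "claw": [87,87,87,87,87,87,87,87,87,87]
}}

```text
time_s: 24.9
tool_pos: [485.5, 393.0, 207.0]
ee_rot: [[0.994, 0.113, 0.0], [0.113, -0.994, 0.001], [0.0, -0.001, -1.0]]
contact_force: [-0.6, 0.4, -0.7]
gripper_width: 0.994
grasp_force: 0.0
```

```bash
python3 look.py w16 158
```

```text
24.9 [485.5   393.048 207.022] yaw 6.509263991703903 0.9944349671352934 0.0 [-0.585  0.4   -0.698]
(17, 404, 348, 16) [334.338 442.706] 277.0623779296875 15.416804313659668 -83.46712827682495
(232, 138, 87, 156) [499.796 394.269] 104.6525650024414 53.66694641113281 6.508224964141846
(247, 0, 79, 62) [608.765 400.023] 42.3023567199707 29.577499389648438 -84.98639297485352
(0, 0, 37, 211) [547.117 548.901] 119.10411834716797 22.167884826660156 -7.870048522949219
```

{"api": "servo_tool", "payload": {
  "travel": [
    [23,309,0],
    [23,309,0],
    [23,309,0],
    [23,309,0],
    [23,309,0],
    [23,309,0],
    [23,309,0],
    [23,309,0],
    [23,309,0]
  ],
  "twist": [
    [0,0,0],
    [0,0,0],
    [0,0,0],
    [0,0,0],
    [0,0,0],
    [0,0,0],
    [0,0,0],
    [0,0,0],
    [0,0,0]
  ],
  "claw": [87,87,87,87,87,87,87,87,87]
}}

```text
time_s: 25.7
tool_pos: [543.2, 84.9, 205.8]
ee_rot: [[0.994, 0.11, -0.002], [0.11, -0.994, -0.001], [-0.002, 0.001, -1.0]]
contact_force: [-0.8, 0.3, -0.6]
gripper_width: 0.995
grasp_force: 0.0
```

{"api": "servo_tool", "payload": {
  "travel": [
    [23,309,65],
    [23,309,65],
    [23,309,65],
    [23,309,65],
    [23,309,65],
    [23,309,65],
    [23,309,65],
    [23,309,65],
    [23,309,65],
    [23,309,65]
  ],
  "twist": [
    [0,0,13],
    [0,0,13],
    [0,0,13],
    [0,0,13],
    [0,0,13],
    [0,0,13],
    [0,0,13],
    [0,0,13],
    [0,0,13],
    [0,0,13]
  ],
  "claw": [87,87,87,87,87,87,87,87,87,87]
}}

```text
time_s: 26.53
tool_pos: [600.7, -216.7, 139.7]
ee_rot: [[0.993, -0.116, -0.003], [-0.116, -0.993, 0.0], [-0.003, 0.0, -1.0]]
contact_force: [0.8, -0.3, -0.4]
gripper_width: 0.993
grasp_force: 0.0
```

```bash
python3 look.py w17 34
```

```text
26.5333 [ 600.698 -216.745  139.684] yaw -6.632820470053911 0.9928134476303422 0.0 [ 0.79  -0.274 -0.416]
(17, 404, 349, 16) [ 401.004 -107.24 ] 359.7545166015625 20.040512084960938 83.34242248535156
(156, 306, 274, 14) [ 506.297 -222.66 ] 248.37208557128906 13.807538986206055 83.35320281982422
(367, 223, 133, 71) [ 544.836 -349.7  ] 103.9834976196289 56.61153030395508 -73.14104270935059
(249, 159, 58, 103) [ 602.832 -220.506] 87.77798461914062 45.09103012084961 -6.074684143066406
(238, 0, 296, 38) [ 733.943 -309.087] 200.8988037109375 22.495079040527344 83.37263488769531
```

View pics/w17.png

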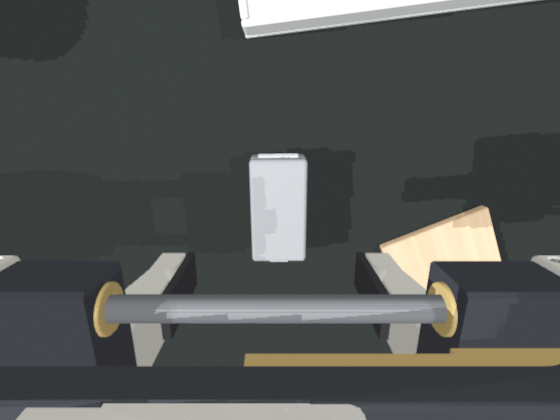

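The small case is at (603,-220), yaw −6°. I'll pick it and carry it to the column.

{"api": "servo_tool", "payload": {
  "travel": [
    [2,4,40],
    [2,4,75],
    [2,4,100],
    [2,4,115],
    [2,4,122],
    [2,4,122],
    [2,4,122]
  ],
  "twist": [
    [0,0,0],
    [0,0,0],
    [0,0,0],
    [0,0,0],
    [0,0,0],
    [0,0,0],
    [0,0,0]
  ],
  "claw": [87,87,87,87,87,87,65]
}}

```text
time_s: 27.17
tool_pos: [603.7, -219.0, 20.3]
ee_rot: [[0.994, -0.111, 0.001], [-0.111, -0.994, -0.0], [0.001, 0.0, -1.0]]
contact_force: [0.5, -0.3, -0.1]
gripper_width: 0.963
grasp_force: 0.0
```

{"api": "servo_tool", "payload": {
  "travel": [
    [0,0,0],
    [0,0,0],
    [0,0,0],
    [0,0,0],
    [0,0,0],
    [0,0,-10],
    [0,0,-40],
    [0,0,-80],
    [0,0,-120],
    [0,0,-150]
  ],
  "twist": [
    [0,0,0],
    [0,0,0],
    [0,0,0],
    [0,0,0],
    [0,0,0],
    [0,0,0],
    [0,0,0],
    [0,0,0],
    [0,0,0],
    [0,0,0]
  ],
  "claw": [30,30,30,30,30,30,30,30,30,30]
}}

```text
time_s: 28.0
tool_pos: [603.5, -220.3, 173.7]
ee_rot: [[0.994, -0.113, 0.002], [-0.113, -0.994, -0.001], [0.003, 0.001, -1.0]]
contact_force: [1.3, -0.5, -1.0]
gripper_width: 0.524
grasp_force: 30.0
```

{"api": "servo_tool", "payload": {
  "travel": [
    [-11,-35,-12],
    [-22,-70,-24],
    [-33,-105,-36],
    [-44,-140,-48],
    [-55,-175,-60],
    [-66,-210,-60],
    [-77,-246,-60],
    [-88,-282,-60],
    [-93,-298,-60],
    [-93,-298,-60]
  ],
  "twist": [
    [0,0,0],
    [0,0,0],
    [0,0,0],
    [0,0,0],
    [0,0,0],
    [0,0,0],
    [0,0,0],
    [0,0,0],
    [0,0,0],
    [0,0,0]
  ],
  "claw": [30,30,30,30,30,30,30,30,30,30]
}}

```text
time_s: 28.83
tool_pos: [543.5, 89.8, 230.3]
ee_rot: [[0.994, -0.11, 0.001], [-0.11, -0.994, 0.001], [0.0, -0.001, -1.0]]
contact_force: [0.6, -0.1, -1.2]
gripper_width: 0.522
grasp_force: 30.0
```

{"api": "servo_tool", "payload": {
  "travel": [
    [-11,-35,0],
    [-22,-70,0],
    [-33,-105,0],
    [-44,-140,0],
    [-55,-175,0],
    [-66,-210,0],
    [-77,-246,0],
    [-88,-282,0],
    [-93,-298,10],
    [-93,-298,25]
  ],
  "twist": [
    [0,0,-2],
    [0,0,-4],
    [0,0,-6],
    [0,0,-8],
    [0,0,-10],
    [0,0,-12],
    [0,0,-13],
    [0,0,-13],
    [0,0,-13],
    [0,0,-13]
  ],
  "claw": [30,30,30,30,30,30,30,30,30,30]
}}

```text
time_s: 29.67
tool_pos: [485.5, 397.0, 205.5]
ee_rot: [[0.993, 0.116, 0.002], [0.116, -0.993, 0.003], [0.002, -0.002, -1.0]]
contact_force: [1.5, -0.4, -3.0]
gripper_width: 0.527
grasp_force: 30.0
```

```bash
python3 look.py w18 208
```

```text
29.6667 [485.542 397.014 205.512] yaw 6.6774079781700655 0.5274219543324722 29.97978150844574 [ 1.545 -0.394 -3.02 ]
(17, 404, 344, 16) [395.507 436.839] 200.76112365722656 11.300585746765137 -83.18868160247803
(225, 197, 97, 45) [518.135 400.63 ] 44.77584457397461 21.856996536254883 -83.29427194595337
(239, 139, 87, 57) [545.279 398.592] 39.82585525512695 23.753950119018555 87.7180404663086
(253, 0, 78, 63) [597.319 402.427] 31.029693603515625 22.006168365478516 -83.35648250579834
(0, 0, 42, 211) [552.804 518.427] 86.34600830078125 18.930137634277344 -0.09180450439453125
```

{"api": "servo_tool", "payload": {
  "travel": [
    [0,0,5],
    [0,0,15],
    [0,0,22],
    [0,0,26],
    [0,0,27],
    [0,0,27]
  ],
  "twist": [
    [0,0,0],
    [0,0,0],
    [0,0,0],
    [0,0,0],
    [0,0,0],
    [0,0,0]
  ],
  "claw": [30,30,30,30,30,30]
}}

```text
time_s: 30.22
tool_pos: [487.3, 392.9, 184.1]
ee_rot: [[0.993, 0.114, 0.006], [0.114, -0.993, 0.003], [0.006, -0.003, -1.0]]
contact_force: [-12.2, -6.6, 32.9]
gripper_width: 0.525
grasp_force: 30.0
```

{"api": "servo_tool", "payload": {
  "travel": [
    [0,0,0],
    [0,0,0],
    [0,0,0],
    [0,0,0],
    [0,0,-10],
    [0,0,-40],
    [0,0,-64],
    [0,0,-64],
    [0,0,-64],
    [0,0,-64]
  ],
  "twist": [
    [0,0,0],
    [0,0,0],
    [0,0,0],
    [0,0,0],
    [0,0,0],
    [0,0,0],
    [0,0,0],
    [0,0,0],
    [0,0,0],
    [0,0,0]
  ],
  "claw": [70,70,70,70,70,70,70,70,70,70]
}}

```text
time_s: 31.05
tool_pos: [485.4, 393.2, 241.5]
ee_rot: [[0.994, 0.113, -0.0], [0.113, -0.994, -0.0], [-0.0, -0.0, -1.0]]
contact_force: [0.3, -0.2, 0.4]
gripper_width: 0.799
grasp_force: 0.0
```

```bash
python3 look.py w19 192
```

```text
31.05 [485.386 393.159 241.5  ] yaw 6.506330176842613 0.7992270224884777 0.0 [ 0.318 -0.152  0.4  ]
(17, 404, 348, 16) [333.6   442.837] 277.74114990234375 15.466864585876465 -83.5116662979126
(238, 106, 76, 188) [508.57  394.521] 123.0101089477539 46.03408432006836 6.478594779968262
(250, 0, 71, 67) [607.435 400.346] 38.39875793457031 32.152870178222656 -84.83561325073242
(0, 0, 56, 203) [552.219 549.965] 112.101806640625 34.56888198852539 -0.1562957763671875
```

{"api": "servo_tool", "payload": {
  "travel": [
    [155,15,0],
    [155,15,0],
    [155,15,0],
    [155,15,0],
    [155,15,0],
    [155,15,0],
    [155,15,0]
  ],
  "twist": [
    [0,0,0],
    [0,0,0],
    [0,0,0],
    [0,0,0],
    [0,0,0],
    [0,0,0],
    [0,0,0]
  ],
  "claw": [70,70,70,70,70,70,70]
}}

```text
time_s: 31.68
tool_pos: [640.9, 395.5, 239.8]
ee_rot: [[0.994, 0.113, -0.002], [0.113, -0.994, -0.002], [-0.002, 0.002, -1.0]]
contact_force: [-0.0, 0.9, 0.5]
gripper_width: 0.801
grasp_force: 0.0
```

```bash
python3 look.py w20 10
```

```text
31.6833 [640.882 395.497 239.799] yaw 6.483642537518966 0.8008505468784077 0.0 [-0.033  0.923  0.499]
(239, 81, 68, 123) [684.929 403.234] 138.11395263671875 73.92964172363281 5.189994812011719
(0, 32, 62, 231) [636.847 679.201] 264.40667724609375 44.65986251831055 0.045128416270017624
(469, 0, 91, 83) [804.432 152.746] 88.91439819335938 87.27649688720703 -52.74120330810547
```

View pics/w19.png

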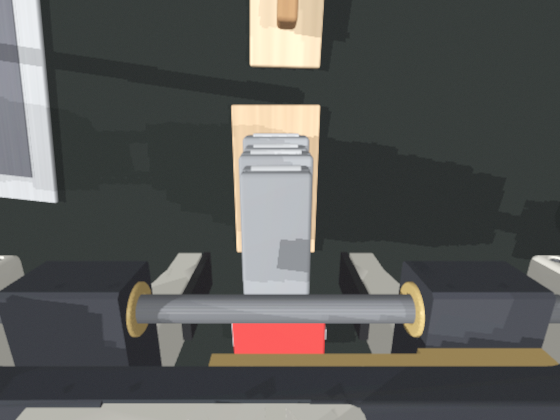

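View pics/w20.png

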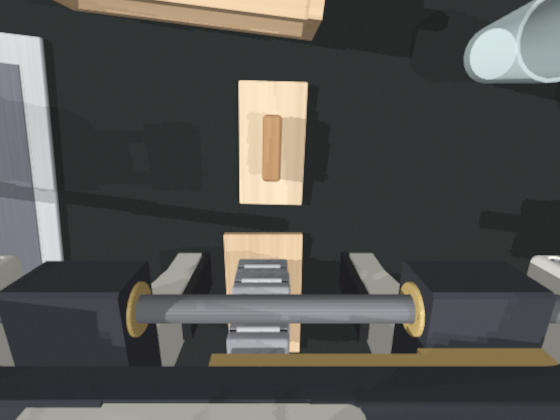

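w19 shows the five-case column with its far edges stepping at v≈137, 155 and 170. w20 shows the cover has been shifted out, with the bar centre at about (272,148). I'll compute both.

```bash
python3 - <<'E'
from h import *
def st(p,y):
    c,s=np.cos(np.radians(y)),np.sin(np.radians(y));return dict(tool_pos=np.array(p),ee_rot=np.array([[c,s,0],[s,-c,0],[0,0,-1]]))
a=st([485.4,393.2,241.5],6.5)
e=np.array([np.cos(np.radians(6.4)),np.sin(np.radians(6.4))])
for n,uv,z,h in [('board',(276,105),10,90),('L2',(276,140),86,60),('m2',(277,157),158,52),('s',(277,171),192,44)]:
    p=onplane('wrist',uv,z,a)[0];print(n,p,'centre',p-h*e)
b=st([640.9,395.5,239.8],6.5)
print('bar',*rect('wrist',np.array([(263,116),(281,115),(281,180),(264,181)],float),44,b))
print('plate',*rect('wrist',np.array([(239,82),(307,82),(303,204),(240,204)],float),10,b))
s=get_state();print(s['time_s'],s['tool_pos'])
im=capture('scene');cv2.imwrite('pics/sc21.png',cv2.resize(im[170:370,280:480],(600,600),interpolation=2))
E
```

```text
board [574.767 401.167] centre [485.328 391.134]
L2 [542.533 397.697] centre [482.907 391.008]
m2 [536.355 396.488] centre [484.679 390.692]
s [532.204 396.213] centre [488.478 391.308]
bar [685.296 402.398] 68.39816284179688 18.456892013549805 6.814881801605225
plate [684.603 403.312] 138.70376586914062 76.89219665527344 6.180652141571045
31.7333 [640.503 395.792 240.685]
```

View pics/sc21.png

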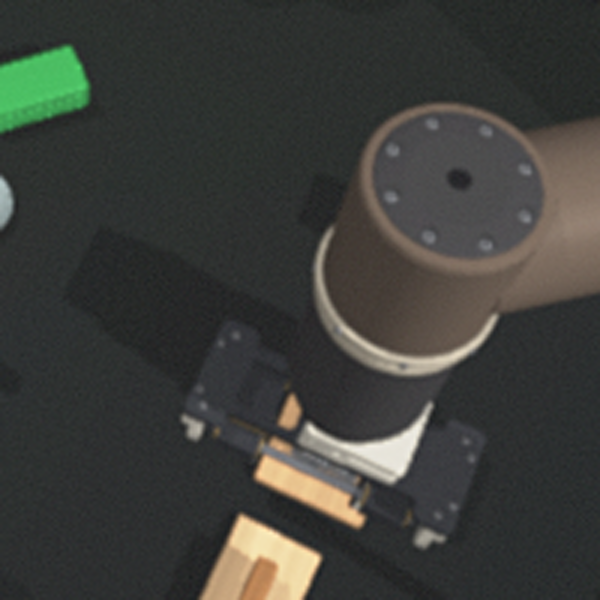

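The column is within about 3 mm of the board centre. The cover is at about (685,403). I'll pick it.

{"api": "servo_tool", "payload": {
  "travel": [
    [45,-2,30],
    [45,-2,70],
    [45,-2,110],
    [45,-2,150],
    [45,-2,180],
    [45,-2,200],
    [45,-2,210],
    [45,-2,210],
    [45,-2,210]
  ],
  "twist": [
    [0,0,0],
    [0,0,0],
    [0,0,0],
    [0,0,0],
    [0,0,0],
    [0,0,0],
    [0,0,0],
    [0,0,0],
    [0,0,0]
  ],
  "claw": [60,60,60,60,60,60,60,60,50]
}}

```text
time_s: 32.53
tool_pos: [685.8, 403.8, 33.0]
ee_rot: [[0.993, 0.115, 0.001], [0.115, -0.993, 0.001], [0.001, -0.0, -1.0]]
contact_force: [0.3, -0.1, 1.4]
gripper_width: 0.654
grasp_force: 0.0
```

{"api": "servo_tool", "payload": {
  "travel": [
    [0,0,0],
    [0,0,0],
    [0,0,0],
    [0,0,0],
    [0,0,0],
    [0,0,0],
    [0,0,-10],
    [0,0,-40],
    [0,0,-80],
    [0,0,-120]
  ],
  "twist": [
    [0,0,0],
    [0,0,0],
    [0,0,0],
    [0,0,0],
    [0,0,0],
    [0,0,0],
    [0,0,0],
    [0,0,0],
    [0,0,0],
    [0,0,0]
  ],
  "claw": [5,5,5,5,5,5,5,5,5,5]
}}

```text
time_s: 33.37
tool_pos: [684.9, 402.2, 151.7]
ee_rot: [[0.994, 0.113, -0.003], [0.113, -0.994, -0.002], [-0.003, 0.002, -1.0]]
contact_force: [1.4, 2.2, -1.4]
gripper_width: 0.225
grasp_force: 29.8
```

{"api": "servo_tool", "payload": {
  "travel": [
    [0,0,-30],
    [0,0,-60],
    [0,0,-90],
    [0,0,-120],
    [0,0,-120],
    [0,0,-120]
  ],
  "twist": [
    [0,0,0],
    [0,0,0],
    [0,0,0],
    [0,0,0],
    [0,0,0],
    [0,0,0]
  ],
  "claw": [5,5,5,5,5,5]
}}

```text
time_s: 33.87
tool_pos: [686.2, 403.4, 274.9]
ee_rot: [[0.994, 0.113, 0.003], [0.113, -0.994, 0.003], [0.004, -0.003, -1.0]]
contact_force: [-0.2, -0.9, -2.7]
gripper_width: 0.228
grasp_force: 29.8
```

```bash
python3 - <<'E'
from h import *
s=get_state();im=capture('wrist');t=capture('top')
print(s['tool_pos'],s['gripper_width'],s['grasp_force'],s['contact_force'])
cv2.imwrite('pics/w22.png',np.vstack([cv2.resize(im,(400,300)),cv2.resize(t[60:270,60:340],(400,300))]))
E
```

```text
[686.237 403.351 274.928] 0.22752796416872326 29.824671149253845 [-0.249 -0.858 -2.719]
```

View pics/w22.png

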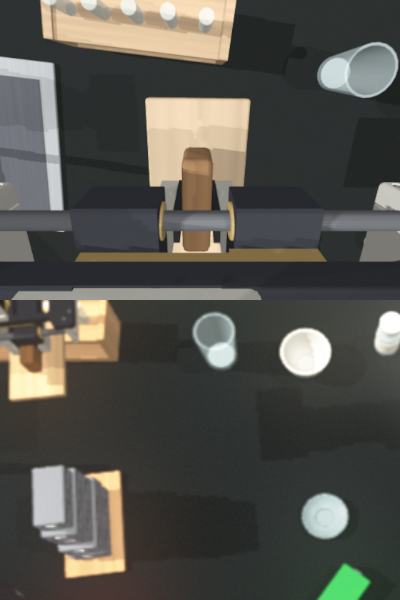

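The cover is held level, and the column stands straight on the board. Moving over the column now.

{"api": "servo_tool", "payload": {
  "travel": [
    [-30,-2,0],
    [-65,-4,0],
    [-100,-6,0],
    [-135,-8,0],
    [-170,-10,0],
    [-200,-12,0],
    [-200,-12,10],
    [-200,-12,25],
    [-200,-12,35],
    [-200,-12,35]
  ],
  "twist": [
    [0,0,0],
    [0,0,0],
    [0,0,0],
    [0,0,0],
    [0,0,0],
    [0,0,0],
    [0,0,0],
    [0,0,0],
    [0,0,0],
    [0,0,0]
  ],
  "claw": [5,5,5,5,5,5,5,5,5,5]
}}

```text
time_s: 34.8
tool_pos: [484.2, 390.9, 232.8]
ee_rot: [[0.994, 0.113, -0.004], [0.113, -0.994, -0.004], [-0.005, 0.004, -1.0]]
contact_force: [-0.6, -0.2, -3.4]
gripper_width: 0.226
grasp_force: 29.8
```

{"api": "servo_tool", "payload": {
  "travel": [
    [0,0,2],
    [0,0,5],
    [0,0,7],
    [0,0,7],
    [0,0,7]
  ],
  "twist": [
    [0,0,0],
    [0,0,0],
    [0,0,0],
    [0,0,0],
    [0,0,0]
  ],
  "claw": [5,5,5,5,5]
}}

```text
time_s: 35.22
tool_pos: [485.9, 392.2, 229.6]
ee_rot: [[0.994, 0.113, 0.0], [0.113, -0.994, -0.0], [0.0, 0.0, -1.0]]
contact_force: [0.4, 0.7, -1.2]
gripper_width: 0.227
grasp_force: 29.8
```

{"api": "servo_tool", "payload": {
  "travel": [
    [0,0,1],
    [0,0,2],
    [0,0,3],
    [0,0,3],
    [0,0,3]
  ],
  "twist": [
    [0,0,0],
    [0,0,0],
    [0,0,0],
    [0,0,0],
    [0,0,0]
  ],
  "claw": [5,5,5,5,5]
}}

```text
time_s: 35.63
tool_pos: [485.6, 392.3, 226.6]
ee_rot: [[0.994, 0.113, -0.0], [0.113, -0.994, -0.0], [-0.0, 0.0, -1.0]]
contact_force: [-0.6, 0.6, -1.7]
gripper_width: 0.229
grasp_force: 29.8
```

{"api": "servo_tool", "payload": {
  "travel": [
    [0,0,1],
    [0,0,2],
    [0,0,2],
    [0,0,2]
  ],
  "twist": [
    [0,0,0],
    [0,0,0],
    [0,0,0],
    [0,0,0]
  ],
  "claw": [5,5,5,5]
}}

```text
time_s: 35.97
tool_pos: [485.6, 392.2, 224.5]
ee_rot: [[0.994, 0.113, -0.0], [0.113, -0.994, -0.0], [-0.0, 0.0, -1.0]]
contact_force: [0.1, 0.7, -2.9]
gripper_width: 0.23
grasp_force: 29.8
```

{"api": "servo_tool", "payload": {
  "travel": [
    [0,0,1],
    [0,0,1],
    [0,0,1],
    [0,0,1]
  ],
  "twist": [
    [0,0,0],
    [0,0,0],
    [0,0,0],
    [0,0,0]
  ],
  "claw": [5,5,5,5]
}}

```text
time_s: 36.3
tool_pos: [485.8, 392.4, 224.1]
ee_rot: [[0.994, 0.114, 0.001], [0.114, -0.994, 0.001], [0.001, -0.0, -1.0]]
contact_force: [-0.4, -0.1, 3.0]
gripper_width: 0.228
grasp_force: 29.8
```

{"api": "servo_tool", "payload": {
  "travel": [
    [0,0,0],
    [0,0,0],
    [0,0,0],
    [0,0,0],
    [0,0,0],
    [0,0,-15],
    [0,0,-40],
    [0,0,-75],
    [0,0,-100],
    [0,0,-100]
  ],
  "twist": [
    [0,0,0],
    [0,0,0],
    [0,0,0],
    [0,0,0],
    [0,0,0],
    [0,0,0],
    [0,0,0],
    [0,0,0],
    [0,0,0],
    [0,0,0]
  ],
  "claw": [55,55,55,55,55,55,55,55,55,55]
}}

```text
time_s: 37.13
tool_pos: [487.5, 393.5, 330.1]
ee_rot: [[0.993, 0.114, 0.007], [0.114, -0.993, 0.006], [0.007, -0.005, -1.0]]
contact_force: [0.9, 0.9, 1.0]
gripper_width: 0.629
grasp_force: 0.0
```

{"api": "servo_tool", "payload": {
  "travel": [
    [0,0,0],
    [0,0,0],
    [0,0,0],
    [0,0,0]
  ],
  "twist": [
    [0,0,0],
    [0,0,0],
    [0,0,0],
    [0,0,0]
  ],
  "claw": [55,55,55,55]
}}

```text
time_s: 37.47
tool_pos: [485.4, 391.9, 322.3]
ee_rot: [[0.994, 0.113, -0.001], [0.113, -0.994, -0.002], [-0.001, 0.001, -1.0]]
contact_force: [-0.3, -0.1, -0.1]
gripper_width: 0.627
grasp_force: 0.0
```

```bash
python3 - <<'E'
from h import *
s=get_state();im=capture('wrist');t=capture('scene')
print(s['tool_pos'],s['contact_force'],s['joint_vel'])
cv2.imwrite('pics/w23.png',im)
H,S,V=cv2.split(cv2.cvtColor(im,cv2.COLOR_BGR2HSV))
m=((H<25)&(S>40)&(V>90)).astype(np.uint8);m[294:]=0
for c in cv2.findContours(m,cv2.RETR_EXTERNAL,cv2.CHAIN_APPROX_NONE)[0]:
    if cv2.contourArea(c)>1500: print(cv2.boundingRect(c),*rect('wrist',c,202,s))
E
```

```text
[485.355 391.942 322.335] [-0.322 -0.068 -0.055] [ 0.002 -0.001  0.003  0.003 -0.001  0.002]
(228, 105, 95, 189) [487.945 391.4  ] 168.58201599121094 78.34038543701172 6.512643814086914
```

View pics/w23.png

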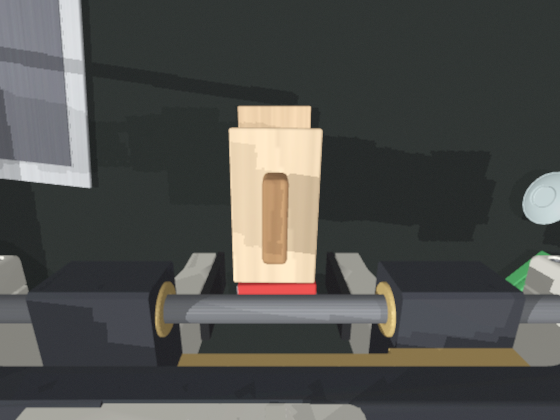

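The cover lies square on the column: plate u 230–320, v 129–283, yaw 6.5°, with the board end visible behind it. The gripper is clear.

```bash
python3 -c "
from cell import *
print(hand_in())"
```

```text
the job is handed in; nothing more can be done
None
```

I stacked all five cases that were out (two large, two medium, one small) in one column on the cover's board and laid the cover squarely on top. The last measurements put the cases within about 3 mm of the board centre and aligned with the board, and I handed the job in; no verdict came back.

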